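Tip the backup drive onto its feet and seat it in its dock

ROBOT

A 6-joint arm with a two-finger parallel gripper is mounted at the origin on a cart in front of the work surface, level with it; the furniture and walls round the work are solid. World frame = base frame: x ahead of the robot, y to its left, z up, the work surface at z = 0. Lengths are in m, angles in rad, forces in N, time in s.
With the tool pointing down it reaches from about 0.3 to 0.775 m from the base axis. Payload 14.6 kg.
Tool frame: the origin (TCP) lies at the centre of the arm's flange, where the gripper is bolted on; the fingertips stand 199 mm ahead of it and the grasp point (between the pads) lies ctrl.tcp_to_grasp ahead of it (ctrl.tcp_to_grasp is the distance from the TCP to the grasp point, in m); z points along the fingers, y is the line along which they close (so a half turn about z gives the same grasp; the last joint's range is limited). The gripper opens to 94 mm and grips with 3 to 60 N. Pads are 16 mm wide; open, the fingers measure 119 mm over their backs; the gripper's body (75 mm by 177 mm) begins 78 mm behind the grasp point.
Start: joints at [-1.264, 0.3, 1.521, -0, 1.321, -0.067], TCP at [0.201, -0.512, 0.405] pointing down, gripper open.
Joint ranges: [-3.03, 3.03], [-0.79, 2.21], [0.23, 2.52], [-1.04, 4.18], [0, 3.07], [-2.55, 2.55]. Speed limits (rad/s): [2.22, 2.22, 2.57, 3.14, 3.14, 3.14].

INTERFACE

Orientations are given as [roll, pitch, yaw] about the fixed x, y, z axes, in that order (R = Rz(yaw) Ry(pitch) Rx(roll)).
In Python, from station import ctrl gives the robot as it stands. The module is installed in compiled form; this text tells all that it offers.
- The arm moves only by the shell command python3 -m jog 'ROWS' [OPENING] [FORCE]. ROWS is JSON, a list of rows, each a list of 6 numbers: the shift along the tool's x, y, z in cm, then the turn, a rotation vector about the tool's x, y, z in rad. In form: [[tx, ty, tz, ax, ay, az], ...]. A call has 1 to 8 rows; each row is the pose to reach, as a shift and turn from the pose commanded when the call began, along the tool's axes at that moment; what a row does not reach only later rows make up. A row lasts 1/10 s, in which the tool goes at most 50 mm and 8.59 degrees, less where a joint would pass 70% of its speed; a pose out of reach is approached as far as the arm can. A call with a gripper value outside its range is refused whole. OPENING is the opening in per cent of the stroke, from 0 (shut) to 100 (fully open), set as the call begins (- or left out, the last holds). The fingers move at their own pace and stop on an object; FORCE is the grip in N (left out, the last holds). Time passes only in rows, so rows that repeat a pose let the fingers close. It gives the time, the measured TCP pose, the force, the opening and the grip force at its end, in the units of the state.
- ctrl.get_obs(): the state, without advancing time (a new reading comes with each control period).
- ctrl.camera(name): name is "side" or "top" or "wrist"; returns a dict with "img" (480x640x3 uint8, blue, green, red), "intrinsics" (3x3 intrinsics, pixels), "k1" (the pictures are not rectified: a ray, as slopes to the right and down, at radius r is drawn at 1 + k1 r^2 times it, then the intrinsics apply), "R" (3x3) and "t" (3): a world point X has camera coordinates R X + t. Camera axes: x right, y down, z forward; pixel columns grow to the right and rows downward; lengths in m; the calibration is good to about 2 mm. A picture is of the moment at which its call begins. There is no depth.
- ctrl.hand_in(): hands the job in; it is judged then, once.
The state is a dict: "time_s": time; "qpos": joint angles; "joint_vel": joint speeds; "tau": joint torques, N m; "ee_pos": TCP position; "eef_rot": TCP orientation; "force": force on the tool from outside, world axes, zero at the start; "moment": the same for the moment, N m; "grip_width": finger opening in m; "grip_force": force on a finger pad.
Only numpy, scipy, OpenCV 4.12 (cv2) and the standard library are available. Lean on these libraries where they do the work, as an engineer would, in place of code of your own. Each camera call takes 0.05 s, during which the arm holds its last target. There are 200 camera calls.

TASK

The backup drive is standing on end in front of its dock. Without lifting it, push it over by the top so that it comes down flat on its rubber feet with the contact end towards the dock, then slide it between the rails and press it firmly but gently (about 10 newtons, never 20) against the end stop, which may be clamped anywhere along the rails, so that it is left fully home and square. Let go, and leave everything else where it is.

Things in the scene. Friction and masses are not known exactly. Their poses are not given: they have to be found in the camera images.
- drive: grey backup drive standing on a small end: 44 mm thick (x), 100 wide (y), 160 tall (z), 0.35-0.7 kg. Origin: centre of the end it stands on; z points to its contact end. +x: normal of the broad face with four rubber feet (3 mm proud), which looks towards the dock; the -x face has a black vented cover. Lying on its feet it is 47 mm high, origin about 25 mm up, and slides with 1.5 to 5 N friction.
- drive_mid (a point): centre of the drive's box, 80 mm from both ends, axes as the drive's. Pushed high (about 130 mm up) on the vented -x face, the drive tips over its lower front edge once it has leaned some 16 degrees, and drops onto its feet with its contact end pointing at the dock; pushed low it only slides.
- drive_end (a point): centre of the drive's contact end (black strip with brass contacts, on top at the start), 160 mm from drive along its z; axes as the drive's
- dock: rigid black dock fixed to the desk, a low U open towards the drive. Origin on the desk, midway between the rails, x pointing the way the drive slides in, z up. Side rails 28 mm high, 112 mm apart (y = +-56 mm) from x = -30 mm on, flaring to about 145 mm at the mouth (x = -68 mm). At first the drive's origin is at x = -258 to -283 mm, within 5 mm of the centre line and 0.06 rad of square.
- dock_stop (a point): point on the dock's centre line at x = 0, 25 mm up. The end stop is a black block between the rails (108 mm wide, 45 high, brass contacts on its face), clamped with its face anywhere from this point to 25 mm further in (+x): its setting is not reported and must be felt. Bear on it with 5 N or more, besides the sliding friction, for 0.2 s; over 20 N between drive and dock damages it.
- tape_roll: bystander, loose on the desk: roll of masking tape, 100 mm across, 24 mm high; origin at the centre of its underside. Not to be disturbed.
- sticky_block: bystander, loose on the desk: block of sticky notes, 77 x 77 x 20 mm; origin at the centre of its underside. Not to be disturbed.
- stapler: bystander, loose on the desk: stapler, 138 x 40 x 48 mm; origin at the centre of its underside. Not to be disturbed.
- usb_hub: bystander, loose on the desk: grey USB hub, 37 x 108 x 16 mm; origin at the centre of its underside. Not to be disturbed.
- glass_ring: bystander, loose on the desk: small glass votive, 54 mm across, 36 mm high; origin at the centre of its underside. Not to be disturbed.
- binder_clip: bystander, loose on the desk: binder clip, 20 x 31 x 35 mm; origin at the centre of its underside. Not to be disturbed.

How it is judged:
On the way, in this order (a step that is already met when the one before it is completed fails the run):
1. the drive has been tipped over and lies on its rubber feet, its contact end still at least 15 mm short of the foremost setting of the end stop (angle between drive's own x axis and vertical above 3.02 rad and x of drive_end in the frame of dock below -0.015 m and linear speed of drive below 0.03 m/s), for 0.2 s.
2. the drive, home in the dock, is pressed against the end stop with at least 5 N (angle between drive's own x axis and vertical above 3.02 rad and x of drive_end in the frame of dock above -0.004 m and y of drive_end in the frame of dock between -0.012 and 0.012 m and angle between the z axis of drive and the x axis of dock, either way round below 0.05 rad and contact force between drive and dock above 5 N), for 0.2 s.
At the end, for the whole second after the job is handed in: The drive lies on its rubber feet (within 7 degrees of flat) in the dock, contact end no more than 4 mm short of the foremost setting of the end stop, as it was left after being pressed against the stop, within 12 mm of the dock's centre line and square to it within 0.05 rad, at rest and released (angle between drive's own x axis and vertical above 3.02 rad and x of drive_end in the frame of dock above -0.004 m and y of drive_end in the frame of dock between -0.012 and 0.012 m and angle between the z axis of drive and the x axis of dock, either way round below 0.05 rad and linear speed of drive below 0.01 m/s and contact force between the fingers and drive below 0.1 N); the robot touches nothing.
It fails at once if the drive is lifted (its contact end higher than 185 mm, or its underside end over 80 mm) (height (world z) of drive_end above 0.185 m or height (world z) of drive above 0.08 m).
It fails at once if the drive strikes or presses the dock with more than 20 N (contact force between drive and dock above 20 N).
It fails at once if a bystander (tape, sticky notes, stapler, USB hub, glass, binder clip) is moved by more than 15 mm (distance of any of tape_roll, sticky_block, stapler, usb_hub, glass_ring, binder_clip from where it was at the start of the episode above 0.015 m).
It also fails if it takes over 64 s, if anything falls off the work surface, if the arm or the gripper's body presses on something with over 40 N, if the wrist force passes 120 N, or if a joint passes its speed limit or range.

## Working session

There is one attempt and no reset: what is moved stays moved. The work goes in short steps, Python scripts to look and compute and a shell command to move; the robot and the scene stay as the last step left them, time stands still between calls to the robot, and variables do not carry over. Pictures are saved under pics/ and viewed, at most 10 in all, crops included, and the job is handed in when it is done.

```bash
mkdir -p pics
cat > h.py <<'E'
from station import ctrl
import cv2, numpy as np, json
from scipy.spatial.transform import Rotation as Ro
def snap(n,f):
    c=ctrl.camera(n); cv2.imwrite('pics/'+f,c['img']); np.savez('pics/'+f+'.npz',K=c['intrinsics'],k1=c['k1'],R=c['R'],t=c['t']); return c
def ray(f,uv):
    d=np.load('pics/'+f+'.npz');K=np.array(d['K']);k=float(d['k1'])
    p=cv2.undistortPoints(np.array(uv,float).reshape(-1,1,2),K,np.array([k,0,0,0.]))[:,0]
    R=d['R'];o=-R.T@d['t'];return o,np.c_[p,np.ones(len(p))]@R
def onz(f,uv,z):
    o,r=ray(f,uv);return o+r*((z-o[2])/r[:,2])[:,None]
def tri(f1,u1,f2,u2):
    out=[]
    for a,b in zip(u1,u2):
        o1,r1=ray(f1,[a]);o2,r2=ray(f2,[b]);r1=r1[0];r2=r2[0]
        s=np.linalg.lstsq(np.c_[r1,-r2],o2-o1,rcond=None)[0]
        p,q=o1+s[0]*r1,o2+s[1]*r2;out.append(np.r_[(p+q)/2,np.linalg.norm(p-q)])
    return np.array(out)
E
python3 - <<'E'
from h import *
np.set_printoptions(precision=4,suppress=True)
for n in('side','top'):
    c=snap(n,n+'0.png');print(n,-np.array(c['R']).T@c['t'])
o=ctrl.get_obs();print(o,ctrl.tcp_to_grasp)
E
```

```text
side [ 0.3945 -0.6205  0.6172]
top [0.5014 0.1175 1.0409]
{'time_s': 0.1, 'qpos': array([-1.2636,  0.3004,  1.5215, -0.    ,  1.3207, -0.0666]), 'joint_vel': array([-0.0004, -0.0012, -0.0011, -0.0002,  0.0001,  0.001 ]), 'tau': array([ -0.    , -53.2648, -35.3285,   0.0709,   0.0235,  -0.0001]), 'ee_pos': array([ 0.2008, -0.512 ,  0.4042]), 'eef_rot': array([-3.1406, -0.    ,  0.3738]), 'force': array([-1.4052, -0.6439,  0.7765]), 'moment': array([ 0.0212,  0.0061, -0.0612]), 'grip_force': 0.0, 'grip_width': 0.0939329908174461} 0.1804
```

View pics/top0.png

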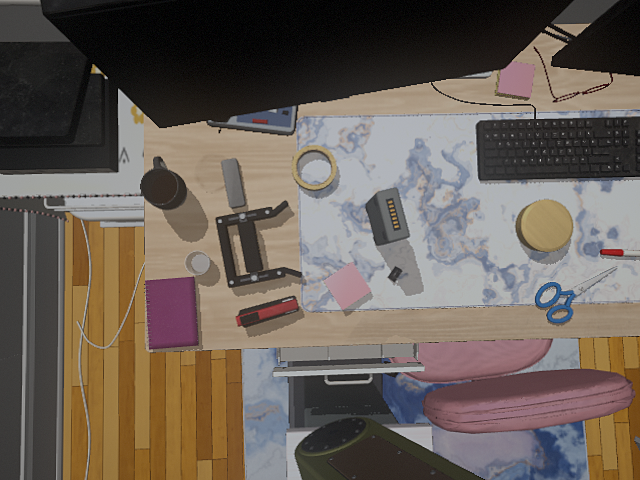

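View pics/side0.png

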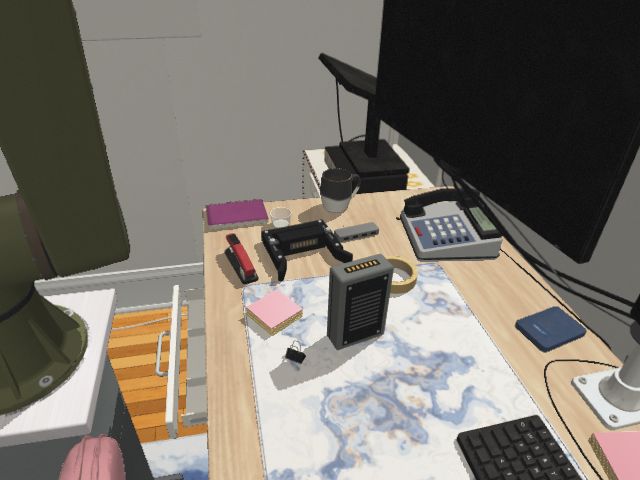

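The top view shows the drive at about (388,215) with the dock to its left, the U opening right (mouth near (290,205) and (298,274)). The sticky block is at (347,287), the clip at (395,274) and the tape at (316,168). In the side view the drive's vented face looks at the camera. I'll enlarge both views.

Run:
```python
import cv2,numpy as np
a=cv2.imread('pics/top0.png')[140:330,205:425]; b=cv2.imread('pics/side0.png')[210:390,220:440]
cv2.imwrite('pics/a.png',cv2.resize(a,None,fx=3.6,fy=3.15,interpolation=cv2.INTER_CUBIC)[:600])
cv2.imwrite('pics/b.png',cv2.resize(b,None,fx=3.6,fy=3.3,interpolation=cv2.INTER_CUBIC)[:600])
```

```text
(no output)
```

View pics/a.png

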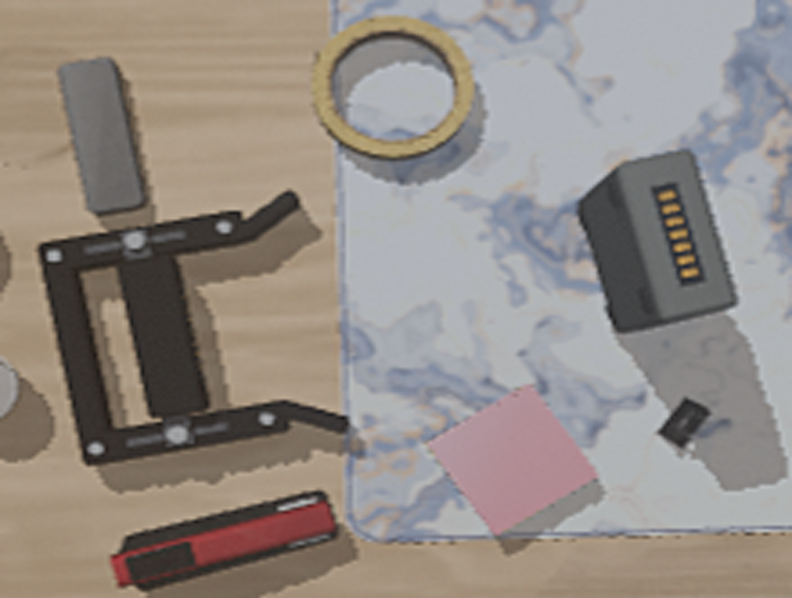

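View pics/b.png

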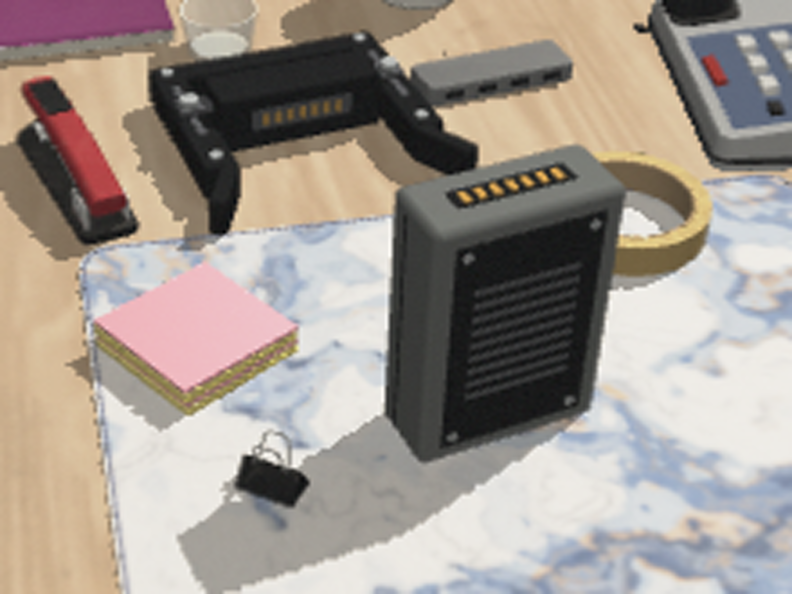

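Run:
```python
from h import *
np.set_printoptions(precision=4,suppress=True)
A=lambda l:[(x/3.6+205-.36,y/3.15+140-.34) for x,y in l]
B=lambda l:[(x/3.6+220-.36,y/3.3+210-.35) for x,y in l]
s=tri('top0.png',A([(95,449),(177,433),(267,419),(53,256),(134,240),(225,228),(690,273),(668,196)]),
 'side0.png',B([(167,73),(190,100),(216,154),(360,38),(391,63),(422,114),(464,198),(567,173)]))
print(s)
# rail flare tips, drive top corners (z=.16), drive base edge side view
print('tips',onz('top0.png',A([(349,424),(294,196)]),.028))
print('drive top outer',onz('top0.png',A([(695,152),(737,303),(648,322),(604,172)]),.158))
print('drive base vented',onz('side0.png',B([(428,460),(590,412)]),0))
print('top corners side',onz('side0.png',B([(398,188),(436,238),(622,187),(585,147)]),.158))
print('stop top',onz('top0.png',A([(166,414),(208,407),(120,262),(178,254)]),.045))
print('sticky',onz('top0.png',A([(428,441),(530,384),(600,475),(497,537)]),.02)); print('clip',onz('top0.png',A([(688,424)]),.02),'tape',onz('top0.png',A([(394,87)]),.024), 'tape edge',onz('top0.png',A([(475,87),(420,157)]),.024))
v=(s[2]-s[0]+s[5]-s[3])[:2];print(np.arctan2(v[1],v[0])+0,'rail away-dir')
w=(s[3:6]-s[:3]).mean(0);print('across',w,np.arctan2(w[1],w[0]))
```

```text
[[ 0.475   0.2685  0.0266  0.    ]
 [ 0.4841  0.2189  0.036   0.0008]
 [ 0.4921  0.166   0.0282  0.0001]
 [ 0.6073  0.291   0.0267  0.0001]
 [ 0.6164  0.2414  0.0357  0.0007]
 [ 0.624   0.1879  0.028   0.0005]
 [ 0.5743 -0.0649  0.1592  0.0001]
 [ 0.6234 -0.0555  0.1603  0.0044]]
tips [[0.4873 0.1172 0.028 ]
 [0.6449 0.146  0.028 ]]
drive top outer [[ 0.648  -0.0708  0.158 ]
 [ 0.5557 -0.0894  0.158 ]
 [ 0.5455 -0.0418  0.158 ]
 [ 0.637  -0.0219  0.158 ]]
drive base vented [[ 0.5595 -0.0877  0.    ]
 [ 0.6495 -0.0696  0.    ]]
top corners side [[ 0.5474 -0.0502  0.158 ]
 [ 0.5547 -0.0907  0.158 ]
 [ 0.648  -0.0683  0.158 ]
 [ 0.6422 -0.0332  0.158 ]]
stop top [[0.4975 0.2241 0.045 ]
 [0.5014 0.1995 0.045 ]
 [0.6003 0.2488 0.045 ]
 [0.6048 0.2148 0.045 ]]
sticky [[ 0.474   0.0699  0.02  ]
 [ 0.5114  0.0068  0.02  ]
 [ 0.4474 -0.0334  0.02  ]
 [ 0.407   0.0304  0.02  ]]
clip [[ 0.4809 -0.0883  0.02  ]] tape [[0.7203 0.0833 0.024 ]] tape edge [[0.7192 0.0339 0.024 ]
 [0.6708 0.0689 0.024 ]]
-1.407549576896972 rail away-dir
across [ 0.1322  0.0223 -0.0001  0.0001] 0.166976623703582
```

```bash
python3 -m jog '[[2,-1,0,0,0,-0.05],[6,-2.5,0,0,0,-0.15],[10,-4.2,0,0,0,-0.26],[14,-5.9,0,0,0,-0.37],[18,-7.6,0,0,0,-0.48],[22,-9.3,0,0,0,-0.59],[26,-11,0,0,0,-0.7],[28,-11.8,0,0,0,-0.76]]' 64 10
python3 - <<'E'
from h import *
o=ctrl.get_obs();R=Ro.from_euler('xyz',o['eef_rot']).as_matrix()
print((R.T@(np.array([.608,-.116,.404])-o['ee_pos']))*100,o['eef_rot'][2]-1.736,o['qpos'])
E
```

```text
time_s: 0.9
ee_pos: [0.4201, -0.2976, 0.4045]
eef_rot: [-3.141, -0.0, 1.14]
force: [0.3, -1.1, -0.3]
grip_width: 0.0599
grip_force: 0.0
[24.34992264  9.49325258  0.05300323] -0.5958244610328078 [-6.87611953e-01  2.21800220e-01  1.61977379e+00  3.09239538e-04
  1.30046323e+00 -2.57073886e-01]
```

```bash
python3 -m jog '[[3,1.2,0,0,0,-0.08],[7,2.7,0,0,0,-0.18],[11,4.3,0,0,0,-0.28],[15,5.8,0,0,0,-0.38],[19,7.4,0,0,0,-0.48],[22.5,8.8,0,0,0,-0.57],[24.4,9.5,0,0,0,-0.6],[24.4,9.5,0,0,0,-0.6]]'
python3 - <<'E'
from h import *
o=ctrl.get_obs();R=Ro.from_euler('xyz',o['eef_rot']).as_matrix()
print((R.T@(np.array([.608,-.116,.321])-o['ee_pos']))*100,o['eef_rot'][2]-1.736,o['qpos'])
E
```

```text
time_s: 1.7
ee_pos: [0.6089, -0.1172, 0.4037]
eef_rot: [-3.141, -0.001, 1.737]
force: [-0.9, -0.1, 0.3]
grip_width: 0.0601
grip_force: 0.0
[ 0.12464461 -0.06494717  8.2679812 ] 0.0011629388455924872 [-2.49172653e-01  4.58890839e-01  1.30589814e+00  2.54064055e-04
  1.37807656e+00 -4.15588480e-01]
```

```bash
python3 -m jog '[[0,0,2,0,0,0],[0,0,4.5,0,0,0],[0,0,7,0,0,0],[0,0,8,0,0,0],[0.5,0,8,0,0,0],[1,0,8,0,0,0],[1.3,0,8,0,0,0],[1.3,0,8,0,0,0]]'
python3 -c "
from h import *
snap('side','s1.png')
im=cv2.imread('pics/s1.png')[120:380,220:480];cv2.imwrite('pics/s1c.png',cv2.resize(im,None,fx=2.2,fy=2.2))"
```

```text
time_s: 2.5
ee_pos: [0.6056, -0.1057, 0.3258]
eef_rot: [3.14, 0.001, 1.734]
force: [0.3, 0.0, 0.6]
grip_width: 0.0601
grip_force: 0.0
```

View pics/s1c.png

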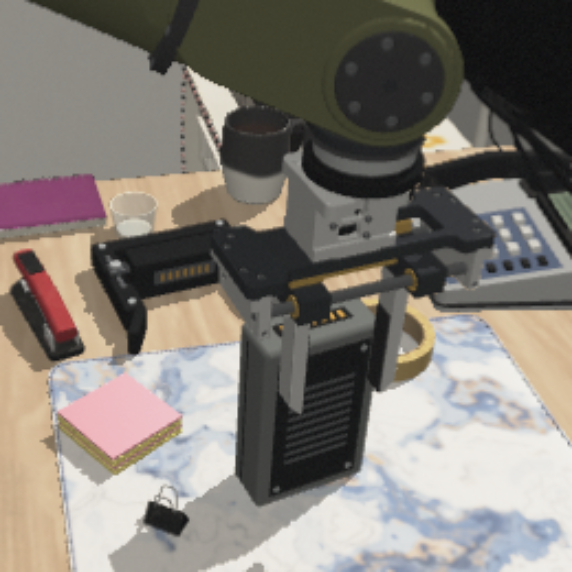

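The fingers hang behind the vented face and span it; the apparent shift to the right is parallax. Next I push slowly.

```bash
python3 -m jog '[[0.4,0,0,0,0,0],[0.8,0,0,0,0,0],[1.2,0,0,0,0,0],[1.6,0,0,0,0,0],[2,0,0,0,0,0],[2.3,0,0,0,0,0],[2.6,0,0,0,0,0],[2.9,0,0,0,0,0]]'
python3 -m jog '[[0.3,0,0,0,0,0],[0.6,0,0,0,0,0],[0.9,0,0,0,0,0],[1.2,0,0,0,0,0]]'
```

```text
time_s: 3.35
ee_pos: [0.6009, -0.0774, 0.3247]
eef_rot: [3.142, -0.0, 1.734]
force: [0.0, -0.5, 0.7]
grip_width: 0.0602
grip_force: 0.3
time_s: 3.75
ee_pos: [0.5989, -0.0655, 0.3246]
eef_rot: [-3.142, -0.0, 1.734]
force: [0.4, 0.3, 0.8]
grip_width: 0.0603
grip_force: 0.1
```

```bash
python3 -c "
from h import *
snap('side','s2.png')
im=cv2.imread('pics/s2.png')[120:380,220:480];cv2.imwrite('pics/s2c.png',cv2.resize(im,None,fx=2.2,fy=2.2))"
```

```text
(no output)
```

View pics/s2c.png

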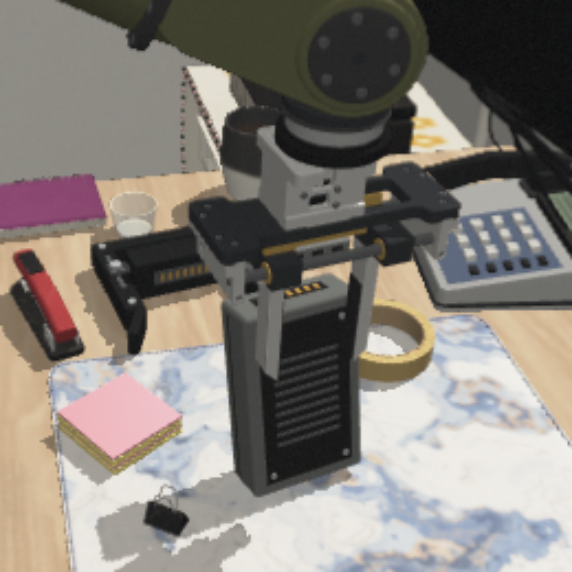

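The drive is leaning (its rear bottom edge has lifted to about (255,490)) and the fingers bear squarely on it. Keep pushing.

```bash
python3 -m jog '[[0.3,0,0,0,0,0],[0.6,0,0,0,0,0],[0.9,0,0,0,0,0],[1.2,0,0,0,0,0],[1.5,0,0,0,0,0],[1.8,0,0,0,0,0],[1.8,0,0,0,0,0],[1.8,0,0,0,0,0]]'
python3 -m jog '[[0,0,0,0,0,0],[0,0,0,0,0,0],[0,0,0,0,0,0]]'
python3 -c "
from h import *
snap('side','s3.png');snap('top','t3.png')
im=cv2.imread('pics/s3.png')[150:380,220:440];jm=cv2.imread('pics/t3.png')[140:330,205:425]
cv2.imwrite('pics/s3c.png',cv2.resize(im,(550,575)));cv2.imwrite('pics/t3c.png',cv2.resize(jm,(660,570),interpolation=cv2.INTER_CUBIC))"
```

```text
time_s: 4.6
ee_pos: [0.5961, -0.048, 0.3247]
eef_rot: [-3.142, 0.0, 1.734]
force: [-0.8, -0.2, 0.7]
grip_width: 0.0602
grip_force: 0.0
time_s: 4.9
ee_pos: [0.5961, -0.0481, 0.3246]
eef_rot: [-3.142, -0.0, 1.734]
force: [-0.0, 0.3, 0.4]
grip_width: 0.0596
grip_force: 0.0
```

View pics/s3c.png

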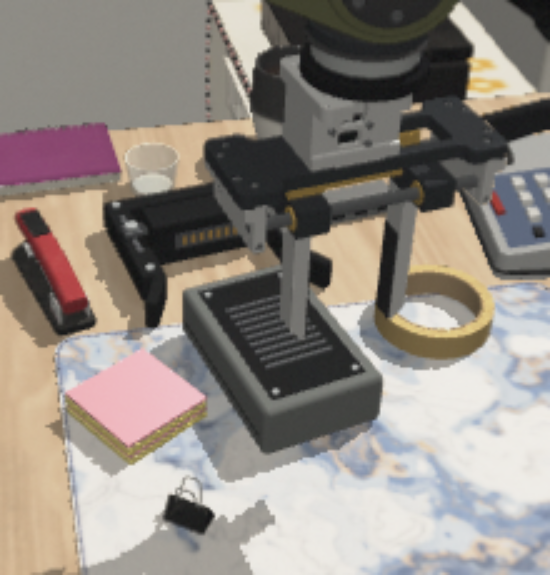

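Tipped flat, cover up. Rear top corners are at about (265,412) and (381,372) in the crop, front left at (184,292). Now the drive's pose.

Run:
```python
from h import *
np.set_printoptions(precision=4,suppress=True)
B=lambda l:[(x/2.5+220-.3,y/2.5+150-.3) for x,y in l]
t=onz('side','') if 0 else onz('s3.png',B([(265,412),(381,372),(184,292)]),.045)
b=onz('s3.png',B([(267,450),(378,412)]),.004)
# cover screws (207,295) (277,391) (354,367)
s=onz('s3.png',B([(207,295),(277,391),(354,367)]),.047)
print(t,b,s)
u=np.array([np.cos(1.736),np.sin(1.736)]);v=np.array([-u[1],u[0]]);D=np.array([.555,.1986])
for p in(*t,*b,*s):print((p[:2]-D)@u,(p[:2]-D)@v)
e=s[0]-s[1];print('yaw',np.arctan2(e[1],e[0]))
e=t[2]-t[0];print('yaw',np.arctan2(e[1],e[0]))
o=ctrl.get_obs();print('tcp',(o['ee_pos'][:2]-D)@u,(o['ee_pos'][:2]-D)@v,o['eef_rot'])
```

```text
[[ 0.545  -0.0435  0.045 ]
 [ 0.6396 -0.0184  0.045 ]
 [ 0.5115  0.1043  0.045 ]] [[ 0.5482 -0.0415  0.004 ]
 [ 0.6409 -0.0186  0.004 ]] [[ 0.5286  0.0945  0.047 ]
 [ 0.5579 -0.026   0.047 ]
 [ 0.6205 -0.0114  0.047 ]]
-0.23719837754786552 0.04972830768044568
-0.2279491552600216 -0.047720812641269886
-0.08587846237425728 0.05842141069084377
-0.23569514784143122 0.04615789810204035
-0.22841258907771514 -0.04901976233652483
-0.09837135425451628 0.043132819173313214
-0.22196999782944138 0.03408403234984733
-0.21786573951785043 -0.030086295122085164
yaw 1.8090806715720493
yaw 1.793385430869346
tcp -0.25006084798739736 5.924795284732573e-05 [-3.1416 -0.      1.7337]
```

```bash
python3 -m jog '[[-1,0,0,0,0,0],[-2.5,0,0,0,0,0],[-2.5,0,2.5,0,0,0],[-2.5,0,5.5,0,0,0],[-2.5,0,8.5,0,0,0],[-2.5,0,10,0,0,0],[-2.5,0,10.3,0,0,0],[-2.5,0,10.3,0,0,0]]'
python3 -m jog '[[0.5,0,0,0,0,0],[1,0,0,0,0,0],[1.5,0,0,0,0,0],[1.8,0,0,0,0,0],[2.1,0,0,0,0,0],[2.4,0,0,0,0,0],[2.7,0,0,0,0,0],[3.0,0,0,0,0,0]]'
python3 -m jog '[[0.3,0,0,0,0,0],[0.6,0,0,0,0,0],[0.9,0,0,0,0,0],[1.2,0,0,0,0,0],[1.5,0,0,0,0,0],[1.8,0,0,0,0,0],[2.1,0,0,0,0,0],[2.4,0,0,0,0,0]]'
```

```text
time_s: 5.8
ee_pos: [0.6004, -0.0731, 0.2222]
eef_rot: [3.141, 0.0, 1.734]
force: [-0.2, 0.3, -0.4]
grip_width: 0.06
grip_force: 0.0
time_s: 6.6
ee_pos: [0.5952, -0.0431, 0.2217]
eef_rot: [3.142, 0.001, 1.734]
force: [-0.2, -3.4, 1.6]
grip_width: 0.0599
grip_force: 1.7
time_s: 7.4
ee_pos: [0.5914, -0.0192, 0.2217]
eef_rot: [3.141, 0.0, 1.734]
force: [1.0, -4.0, 2.9]
grip_width: 0.0602
grip_force: 2.3
```

```bash
python3 -c "
from h import *
snap('side','s4.png');snap('top','t4.png')
im=cv2.imread('pics/s4.png')[180:350,220:400];jm=cv2.imread('pics/t4.png')[160:320,205:405]
a=cv2.resize(im,(400,378));b=cv2.resize(jm,(400,320))
cv2.imwrite('pics/s4c.png',cv2.resize(im,(630,595)))"
```

```text
(no output)
```

View pics/s4c.png

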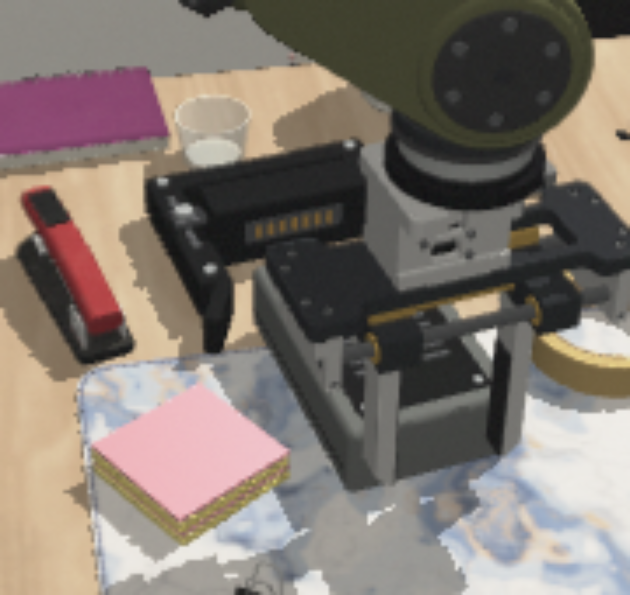

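The drive is entering the mouth with both fingers on its rear end. Its left top edge runs from about (256,272) to (347,448) in the crop, with the bottom corner at (350,490).

Run:
```python
from h import *
P=onz('s4.png',[(x/3.5+220-.36,y/3.5+180-.36) for x,y in[(256,272),(347,448)]],.045)
P=np.r_[P,onz('s4.png',[(350/3.5+219.6,490/3.5+179.6)],.004)]
u=np.array([np.cos(1.736),np.sin(1.736)]);v=np.array([-u[1],u[0]]);D=np.array([.555,.1986])
for p in P:print((p[:2]-D)@u,(p[:2]-D)@v)
```

```text
-0.056266329323462184 0.04930856043888667
-0.2163838136325935 0.054731093536177215
-0.20690735481725173 0.048340840546758204
```

```bash
python3 -m jog '[[0.3,0,0,0,0,0],[0.6,0,0,0,0,0],[0.9,0,0,0,0,0],[1.2,0,0,0,0,0],[1.5,0,0,0,0,0],[1.8,0,0,0,0,0],[2.1,0,0,0,0,0],[2.4,0,0,0,0,0]]'
python3 -m jog '[[0.2,0,0,0,0,0],[0.4,0,0,0,0,0],[0.6,0,0,0,0,0],[0.8,0,0,0,0,0],[1,0,0,0,0,0],[1.2,0,0,0,0,0],[1.4,0,0,0,0,0],[1.6,0,0,0,0,0]]'
python3 -m jog '[[0.1,0,0,0,0,0],[0.2,0,0,0,0,0],[0.3,0,0,0,0,0],[0.4,0,0,0,0,0],[0.5,0,0,0,0,0],[0.6,0,0,0,0,0]]'
```

```text
time_s: 8.3
ee_pos: [0.5874, 0.0045, 0.2217]
eef_rot: [-3.142, 0.0, 1.734]
force: [0.5, -4.1, 2.7]
grip_width: 0.0603
grip_force: 2.3
time_s: 9.1
ee_pos: [0.5848, 0.0202, 0.2217]
eef_rot: [-3.142, 0.0, 1.734]
force: [1.1, -5.5, 2.8]
grip_width: 0.0601
grip_force: 2.4
time_s: 9.7
ee_pos: [0.5839, 0.026, 0.2216]
eef_rot: [-3.142, 0.0, 1.734]
force: [-0.1, -4.2, 2.7]
grip_width: 0.06
grip_force: 2.4
```

```bash
for i in 1; do python3 -m jog '[[0.05,0,0,0,0,0],[0.1,0,0,0,0,0],[0.15,0,0,0,0,0],[0.2,0,0,0,0,0],[0.25,0,0,0,0,0],[0.3,0,0,0,0,0]]'; done | grep -E 'force|ee_'
python3 -m jog '[[0.05,0,0,0,0,0],[0.1,0,0,0,0,0],[0.15,0,0,0,0,0],[0.2,0,0,0,0,0]]'| grep -E 'force|ee_'
```

```text
ee_pos: [0.5834, 0.029, 0.2217]
force: [0.9, -4.1, 2.5]
grip_force: 2.5
ee_pos: [0.5831, 0.031, 0.2217]
force: [0.5, -5.3, 3.8]
grip_force: 2.5
```

```bash
python3 -m jog '[[0.05,0,0,0,0,0],[0.1,0,0,0,0,0],[0.15,0,0,0,0,0]]'| grep -E 'force|ee_'
```

```text
ee_pos: [0.5828, 0.0325, 0.2216]
force: [0.2, -5.1, 3.1]
grip_force: 2.5
```

```bash
python3 -m jog '[[0.05,0,0,0,0,0],[0.1,0,0,0,0,0],[0.15,0,0,0,0,0]]'| grep -E 'force|ee_'
```

```text
ee_pos: [0.5826, 0.0339, 0.2217]
force: [0.1, -4.5, 2.1]
grip_force: 2.5
```

```bash
chk(){ tee /dev/stderr | awk -F'[][, ]+' '/^force/{f=-$3} END{exit f>7.5}'; }
exec 2> >(grep -E '^(force|ee_)')
python3 -m jog '[[0.04,0,0,0,0,0],[0.08,0,0,0,0,0]]'|chk && python3 -m jog '[[0.04,0,0,0,0,0],[0.08,0,0,0,0,0]]'|chk && python3 -m jog '[[0.04,0,0,0,0,0],[0.08,0,0,0,0,0]]'|chk && python3 -m jog '[[0.04,0,0,0,0,0],[0.08,0,0,0,0,0]]'|chk && python3 -m jog '[[0.04,0,0,0,0,0],[0.08,0,0,0,0,0]]'|chk && python3 -m jog '[[0.04,0,0,0,0,0],[0.08,0,0,0,0,0]]'|chk; sleep .3
```

```text
ee_pos: [0.5825, 0.0347, 0.2216]
force: [0.8, -5.4, 3.5]
ee_pos: [0.5823, 0.0355, 0.2217]
force: [0.4, -4.7, 2.1]
ee_pos: [0.5822, 0.0363, 0.2217]
force: [1.1, -5.6, 2.3]
ee_pos: [0.5821, 0.0371, 0.2217]
force: [0.4, -4.8, 3.7]
ee_pos: [0.5819, 0.0379, 0.2216]
force: [0.5, -3.8, 2.7]
ee_pos: [0.5818, 0.0387, 0.2217]
force: [0.9, -5.1, 2.5]
```

```bash
chk(){ tee /dev/stderr | awk -F'[][, ]+' '/^force/{f=-$3} END{exit f>7.5}'; }
exec 2> >(grep -E '^(force|ee_)')
python3 -m jog '[[0.04,0,0,0,0,0],[0.08,0,0,0,0,0]]'|chk && python3 -m jog '[[0.04,0,0,0,0,0],[0.08,0,0,0,0,0]]'|chk && python3 -m jog '[[0.04,0,0,0,0,0],[0.08,0,0,0,0,0]]'|chk && python3 -m jog '[[0.04,0,0,0,0,0],[0.08,0,0,0,0,0]]'|chk && python3 -m jog '[[0.04,0,0,0,0,0],[0.08,0,0,0,0,0]]'|chk && python3 -m jog '[[0.04,0,0,0,0,0],[0.08,0,0,0,0,0]]'|chk && python3 -m jog '[[0.04,0,0,0,0,0],[0.08,0,0,0,0,0]]'|chk && python3 -m jog '[[0.04,0,0,0,0,0],[0.08,0,0,0,0,0]]'|chk && python3 -m jog '[[0.04,0,0,0,0,0],[0.08,0,0,0,0,0]]'|chk && python3 -m jog '[[0.04,0,0,0,0,0],[0.08,0,0,0,0,0]]'|chk; sleep .3
```

```text
ee_pos: [0.5817, 0.0394, 0.2216]
force: [2.0, -4.2, 2.8]
ee_pos: [0.5815, 0.0402, 0.2216]
force: [0.6, -5.5, 3.5]
ee_pos: [0.5814, 0.041, 0.2216]
force: [1.3, -7.6, 3.6]
```

```bash
cat > f.py <<'E'
from h import *
F=[]
for i in range(6): ctrl.camera('side'); o=ctrl.get_obs(); F.append(o['force'])
print(np.mean(F,0).round(2),np.array(F)[:,1].round(1),o['ee_pos'],o['time_s'])
E
python3 f.py; python3 -m jog '[[0.04,0,0,0,0,0],[0.04,0,0,0,0,0]]'; python3 f.py
```

```text
[ 1.25 -5.41  3.17] [-4.8 -5.5 -5.  -5.6 -6.1 -5.5] [0.5814529  0.04094363 0.22167746] 13.4
time_s: 13.6
ee_pos: [0.5814, 0.0411, 0.2217]
eef_rot: [3.141, 0.001, 1.734]
force: [1.9, -8.3, 3.5]
grip_width: 0.0601
grip_force: 4.0
[ 1.48 -7.55  3.  ] [-7.8 -7.3 -7.2 -7.4 -8.6 -7.1] [0.58141463 0.04111231 0.22166239] 13.9
```

```bash
python3 -m jog '[[0.03,0,0,0,0,0],[0.06,0,0,0,0,0],[0.06,0,0,0,0,0]]'|grep ^force; python3 f.py
```

```text
force: [2.2, -11.6, 2.9]
[  2.08 -11.13   2.6 ] [-10.7 -12.  -10.9 -11.5 -10.8 -11. ] [0.58137329 0.04134901 0.22169271] 14.5
```

```bash
python3 -m jog '[[0.03,0,0,0,0,0],[0.05,0,0,0,0,0],[0.05,0,0,0,0,0],[0.05,0,0,0,0,0],[0.05,0,0,0,0,0]]'|grep ^force; python3 f.py
python3 -c "
from h import *
snap('side','s5.png')
im=cv2.imread('pics/s5.png')[180:350,220:400]
cv2.imwrite('pics/s5c.png',cv2.resize(im,(630,595)))"
```

```text
force: [3.3, -13.6, 2.3]
[  2.95 -14.35   2.44] [-14.2 -15.1 -14.9 -13.5 -13.5 -14.8] [0.58135982 0.04152933 0.2216879 ] 15.3
```

View pics/s5c.png

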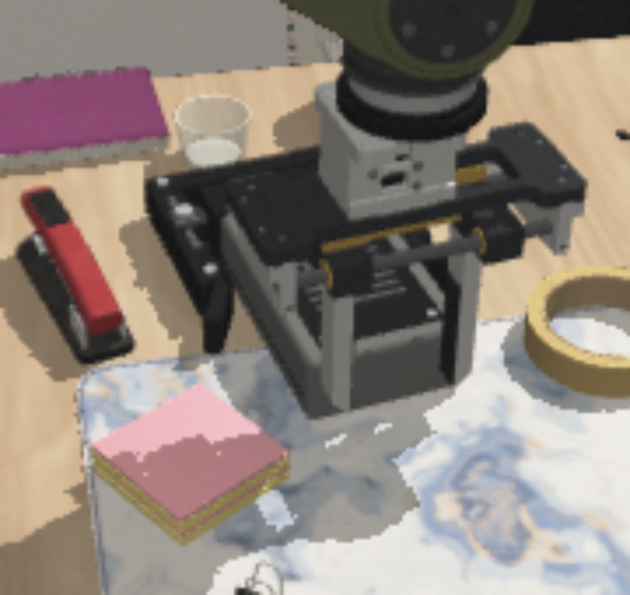

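The drive is between the rails with its rear-left bottom corner at about (308,418). The force is about 14.6 N, roughly 10 N of it on the stop, and it has held. I'll check the depth, then back off.

```bash
python3 - <<'E'
from h import *
P=onz('s5.png',[(308/3.5+219.6,418/3.5+179.6)],.004);P=np.r_[P,onz('s5.png',[(306/3.5+219.6,378/3.5+179.6),(224/3.5+219.6,225/3.5+179.6)],.045)]
u=np.array([np.cos(1.736),np.sin(1.736)]);v=np.array([-u[1],u[0]]);D=np.array([.555,.1986])
for p in P:print((p[:2]-D)@u,(p[:2]-D)@v)
E
python3 -m jog '[[-0.05,0,0,0,0,0],[-0.2,0,0,0,0,0],[-0.6,0,0,0,0,0],[-1.5,0,0,0,0,0],[-3,0,0,0,0,0],[-4,0,0,0,0,0],[-4,0,-1,0,0,0],[-4,0,-3,0,0,0]]'
python3 -m jog '[[0,0,-3,0,0,0],[0,0,-6,0,0,0],[0,0,-9,0,0,0],[0,0,-10,0,0,0],[0,0,-10,0,0,0]]'
python3 -c "
from h import *
snap('top','t6.png')
im=cv2.imread('pics/t6.png')[140:330,205:425]
cv2.imwrite('pics/t6c.png',cv2.resize(im,None,fx=3.6,fy=3.15,interpolation=cv2.INTER_CUBIC)[:600])"
```

```text
-0.14506082806972215 0.04932315982439802
-0.1568373975903258 0.05523752167934635
-0.00338907879234817 0.052103831616499965
time_s: 16.15
ee_pos: [0.5874, 0.0025, 0.2513]
eef_rot: [-3.139, -0.001, 1.733]
force: [-0.1, 0.6, 0.6]
grip_width: 0.06
grip_force: 0.0
time_s: 16.65
ee_pos: [0.5876, 0.003, 0.3531]
eef_rot: [3.139, 0.0, 1.734]
force: [-0.1, 0.5, -0.6]
grip_width: 0.0606
grip_force: 0.0
```

View pics/t6c.png

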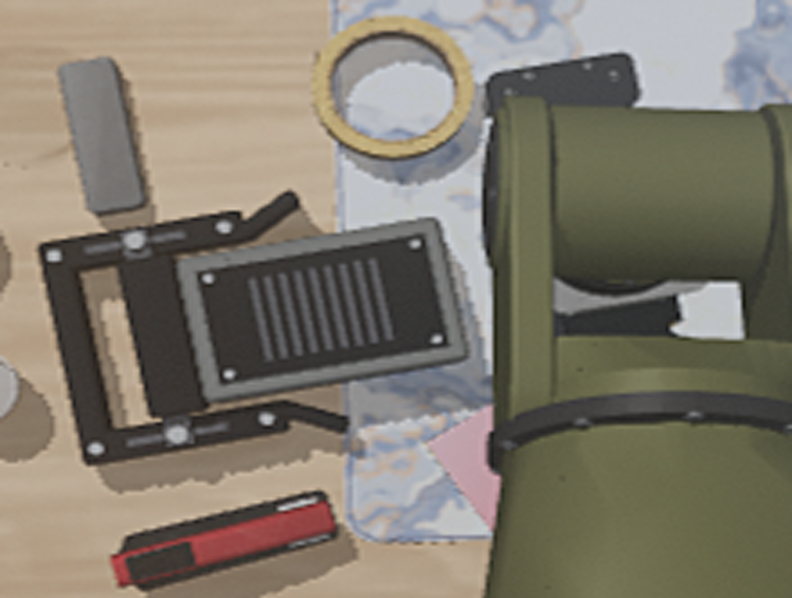

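The drive sits flush with the stop across its full width and square: its screw line slopes 0.19, the same as the rails. The tool is clear, so I hand in.

```bash
python3 -c "
from station import ctrl
print(ctrl.hand_in())"
```

```text
the job is handed in; nothing more can be done
None
```

I tipped the drive onto its feet, slid it into the dock, pressed it against the end stop with about 10 N, released it and handed the job in; the last picture shows it flush and square, though no verdict was returned.

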